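# Pry the retaining clip off an idler spindle and lift the wheel into the wash crate

### The job

The belt idler's wheel has to go for washing. With the orange hooked pick, hook the spring clip by its back and pry it sideways out of its groove, right off the wheel so that it lies beside it on the bench or the green foot (the fingers must not touch the clip), and put the pick back in its wooden rest, hook down. Then lift the wheel off the spindle and set it down gently, flat on the floor of the green crate; leave the caliper, loupe and tweezers where they are.

Things in the scene. Friction and masses are not known exactly. Their poses are not given: they have to be found in the camera images.
- idler_stand: Green steel foot, 74 x 116 x 8 mm (x, y, z), fixed. Origin: centre of its underside, on the bench; z up. An upright steel spindle stands on its origin: 22 mm thick, top 35 mm above the bench, with a 19 mm groove from 24 to 28.3 mm; the 22 mm head above the groove holds the clip down. A 32 mm shoulder under the wheel ends 11 mm above the bench.
- spindle_groove (a point): Point on the spindle's axis, 24.5 mm above the bench, at the level of the seated clip's underside.
- clip: Bright horseshoe spring clip, 44 mm across, 3 mm thick, 30 g, seated flat in the groove. Origin: underside, mid horseshoe (on the spindle's axis while seated). Two sprung jaws form the mouth at +x; the closed back is at -x. Pulled along its -x it springs out at about 8 N after 7 mm and is free after 18 mm. It can hang on the wheel's rim: lower the hook just beyond the rim and draw it on.
- clip_window (a point): Middle of the open window behind the spindle, at the clip's back, where a hook goes in from above: (-15.2, 0, 0) mm in the clip's frame. Free along the clip's x from -11 mm (edge of the spindle's head) to -19.5 mm (inside of the bow, whose outer edge is at -24 mm), and 8 mm to either side in y. The wheel's face is 1.5 mm below the clip's underside.
- wheel: Black grooved idler wheel, 60 mm in diameter and 12 mm thick, 120 g, with a brass bush (bore 24 mm, 1 mm of play all round the spindle) standing 1.5 mm proud of its upper face. Origin: centre of its underside, 11 mm above the bench while on the spindle; z along its axis, up. It can be gripped across its rim.
- pick: Hooked pick, 70 g. Origin: middle of its orange square handle (13 x 13 mm, from -44 to +42 mm along x). x runs along the handle to the thin steel shank (4.4 mm), which bends down at x = 80 mm into a hook, 3.4 mm thick with a flat end 28 mm below the handle's axis (z is up when the hook hangs down). It starts in its rest, hook down, origin 33.5 mm above the bench.
- pick_tip (a point): The hook's end, at (80, 0, -28) mm in the pick's frame.
- rest: Wooden tool rest, fixed: board 96 x 50 x 7 mm with two notched cheeks 8 mm thick at x = -34 and +34 mm. Origin: centre of its underside; x along the lying pick, towards the hook. The notches open upward: floor 27 mm above the bench, 14 mm wide, wider above; cheeks end 40 mm up. Between them the handle is free for fingers. The pick's origin lies 33.5 mm above the rest's.
- green_crate: Green plastic crate, 370 x 265 x 63 mm (x, y, z), fixed; x points away from the robot. Origin: centre of its underside. Floor 2 mm up, 328 x 222 mm inside, walls 14 mm thick. A blue basket (97 mm high) fills its far half, from x = -15 mm on; x from -160 to -20 mm is empty. Left of the crate, at x 0.72, y -0.15 m, stands the machine's pillar, 60 mm square and 0.47 m tall.
- caliper: Steel vernier caliper lying on the bench, 55 x 178 x 6 mm; must stay where it is.
- loupe: Small folding loupe, 25 x 47 x 17 mm, on the bench; must stay where it is.
- tweezers: Steel tweezers, 13 x 124 x 10 mm, on the bench; must stay where they are.
Mind the look-alikes: they are no part of the job. Of the things like the wheel, leave any that is red or white; of the rest the larger one is meant.

How it is judged (in metres and radians):
On the way:
1. the clip is out of the groove and off the spindle while the wheel is still on it (horizontal distance between clip and spindle_groove above 0.02 m and z of wheel in the frame of idler_stand below 0.015 m and horizontal distance between wheel and spindle_groove below 0.005 m), for 0.1 s.
At the end, for the whole second after the job is handed in: Clip on the bench or foot: over 30 mm from the spindle's axis and 60 mm from the wheel (from above), below 25 mm. Pick hook down in its rest: origin within 15 mm of the rest's (from above), below 38 mm, tilt under 0.2 rad. Wheel flat (0.1 rad) on the crate's floor (8 mm). All released, at rest (horizontal distance between clip and spindle_groove above 0.03 m and height (world z) of clip between -0.01 and 0.025 m and linear speed of each of clip, pick, wheel below 0.03 m/s and horizontal distance between pick and rest below 0.015 m and z of pick in the frame of rest below 0.038 m and angle between pick's own z axis and vertical below 0.2 rad and x of wheel in the frame of green_crate between -0.15 and 0.15 m and y of wheel in the frame of green_crate between -0.1 and 0.1 m and z of wheel in the frame of green_crate below 0.008 m and angle between wheel's own z axis and vertical below 0.1 rad and horizontal distance between clip and wheel above 0.06 m); the robot touches nothing.
It fails at once if the fingers touch the clip (contact force between the fingers and clip above 0.5 N).
It fails at once if the wheel is dropped (faster than 0.8 m/s while no finger holds it) (linear speed of wheel above 0.8 m/s and contact force between the fingers and wheel below 0.1 N).
It fails at once if the caliper, the loupe or the tweezers are moved by more than 30 mm (distance of any of caliper, loupe, tweezers from where it was at the start of the episode above 0.03 m).
It also fails if it takes over 64 s, if anything falls off the work surface, if the arm or the gripper's body presses on something with over 40 N, if the wrist force passes 120 N, or if a joint passes its speed limit or range.

### The arm

A 6-joint arm with a two-finger parallel gripper is mounted at the origin on a cart in front of the work surface, level with it; the furniture and walls round the work are solid. World frame = base frame: x ahead of the robot, y to its left, z up, the work surface at z = 0. Lengths are in mm, angles in rad, forces in N, time in s.
With the tool pointing down it reaches from about 325 to 750 mm from the base axis. Payload 7.6 kg.
Tool frame: the origin (TCP) lies on the front face of the gripper's body, between the roots of the fingers; the fingertips stand bot.nose_length ahead of it and the grasp point (between the pads) lies 54 mm ahead of it (bot.nose_length is the distance from the TCP to the fingertips, in mm); z points along the fingers, y is the line along which they close (so a half turn about z gives the same grasp; the last joint's range is limited). The gripper opens to 85 mm and grips with 20 to 120 N. Pads are 22 mm wide; open, the fingers measure 114 mm over their backs; the gripper's body (76 mm by 85 mm) begins 54 mm behind the grasp point. The pads swing forward as they close: fully open they stand 13 mm farther back than shut.
Start: joints at [-0.07, 0.052, 1.401, -0, 1.689, -0.07], TCP at [525.013, 0.022, 303.923] pointing down, gripper open.
Joint ranges: [-2.9, 2.9], [-0.91, 2.17], [0.12, 2.37], [-1.06, 4.2], [0.26, 2.73], [-2.93, 2.93]. Speed limits (rad/s): [2.57, 2.57, 3.01, 3.14, 3.14, 3.14].

### API

Orientations are given as [roll, pitch, yaw] about the fixed x, y, z axes, in that order (R = Rz(yaw) Ry(pitch) Rx(roll)).
In Python, from cell import status, grab_frame, bot gives the robot as it stands.
- The arm moves only by the tool move_arm, never from a script. Its argument "increments" is a list of rows, each a list of 5 numbers: the gripper's target within -1 to 1 (shut at 1, half-way at 0, fully open at -1), then the shift along the world's x, y, z in cm, then the turn about the world's z in rad. In form: [[jaw, tx, ty, tz, yaw], ...]. A call has 1 to 8 rows; each row shifts and turns the commanded pose from where the row before left it; what a row does not reach is not made up. A row lasts 1/10 s, in which the tool goes at most 50 mm and 8.59 degrees, less where a joint would pass 70% of its speed; a pose out of reach is approached as far as the arm can. A call is refused whole if a number of a shift passes 5 or a number of a turn 0.15, either way. A call with a gripper value outside its range is refused whole. The fingers move at their own pace and stop on an object; the grip force is fixed at half the most. Time passes only in rows, so rows that do not move let the fingers close. It gives the time, the measured TCP pose, the force, the opening and the grip force at its end, in the units of the state.
- status.sense(): the state, without advancing time (a new reading comes with each control period).
- grab_frame(name): name is "scene" or "side" or "wrist"; returns a dict with "img" (384x512x3 uint8, red, green, blue), "mtx" (3x3 intrinsics, pixels), "dist" ([k1, k2, p1, p2, k3] as OpenCV has them; the pictures are not rectified), "cam_to_world" (4x4, takes a point from camera to world coordinates); the wrist camera has in their place "tool_from_camera" (4x4, takes a point from camera to tool coordinates, whose origin is the TCP and whose axes are the flange's). Camera axes: x right, y up, looking along -z (the intrinsics and any distortion apply to the point x, -y, -z); pixel columns grow to the right and rows downward; lengths in mm; the calibration is good to about 2 mm. A picture is of the moment at which its call begins: read the wrist's pose just before it. There is no depth.
- bot.sign_off(): hands the job in; it is judged then, once.
The state is a dict: "t": time; "joints": joint angles; "joint_vel": joint speeds; "joint_torque": joint torques, N m; "tcp_pos": TCP position; "tool_rot": TCP orientation; "force": force on the tool from outside, world axes, zero at the start; "wrist_torque": the same for the moment, N m; "grip_width": finger opening in mm; "grasp_force": force on a finger pad.
Only numpy, scipy, OpenCV 4.12 (cv2) and the standard library are available. Lean on these libraries where they do the work, as an engineer would, in place of code of your own. Each camera call takes 0.05 s, during which the arm holds its last target. There are 200 camera calls.

## Working session

There is one attempt and no reset: what is moved stays moved. The work goes in short steps, Python scripts to look and compute and a tool call to move; the robot and the scene stay as the last step left them, time stands still between calls to the robot, and variables do not carry over. Pictures are saved under pics/ and viewed, at most 10 in all, crops included, and the job is handed in when it is done.

Besides the shell and the picture viewer there is one more tool, called after "Emit:" as a command line: name --pt "numbers of a row" for each row, then --argument value for the rest. move_arm: Moves the arm, as the interface text tells. Its arguments: {"type":"object","properties":{"increments":{"type":"array"}},"required":["increments"]}

```bash
mkdir -p pics; ls
cat > h.py <<'E'
import numpy as np, cv2
from cell import status, grab_frame, bot
from scipy.spatial.transform import Rotation as R
def grab(name):
    s=status.sense(); f=grab_frame(name)
    if name=="wrist":
        T=np.eye(4);T[:3,3]=s["tcp_pos"];q=np.array(s["tool_rot"])
        T[:3,:3]=R.from_euler("xyz",q).as_matrix() if q.size==3 else q
        f["cam_to_world"]=T@np.array(f["tool_from_camera"])
    return f
def ray(f,px):
    p=cv2.undistortPoints(np.array(px,float).reshape(-1,1,2),np.array(f["mtx"]),np.array(f["dist"])).reshape(-1,2)
    d=np.c_[p[:,0],-p[:,1],-np.ones(len(p))]
    C=np.array(f["cam_to_world"]); return C[:3,3],d@C[:3,:3].T
def onz(f,px,z):
    o,d=ray(f,px); t=(z-o[2])/d[:,2]; return o+d*t[:,None]
def proj(f,P):
    C=np.linalg.inv(np.array(f["cam_to_world"])); P=np.atleast_2d(P)@C[:3,:3].T+C[:3,3]
    P=P*[1,-1,-1]; return cv2.projectPoints(P.reshape(-1,1,3),np.zeros(3),np.zeros(3),np.array(f["mtx"]),np.array(f["dist"]))[0].reshape(-1,2)
def save(n,img): cv2.imwrite("pics/"+n,cv2.cvtColor(img,cv2.COLOR_RGB2BGR))
E
python3 - <<'E'
from h import *
import pickle
F={n:grab(n) for n in("scene","side","wrist")}
pickle.dump(F,open("f0.pkl","wb"))
print(status.sense(),bot.nose_length)
for n in F: print(n,np.round(F[n]["cam_to_world"],2).tolist(),F[n]["mtx"][0])
a=cv2.resize(F["scene"]["img"],(800,600)); save("scene0.png",a)
b=np.hstack([F["side"]["img"],F["wrist"]["img"]]); save("sw0.png",cv2.resize(b,(800,300)))
E
```

```text
pics
{'t': 0.15, 'joints': array([-7.02893092e-02,  5.27091521e-02,  1.40144410e+00,  3.78053673e-05,
        1.68860147e+00, -7.02696158e-02]), 'joint_vel': array([ 0.00095001, -0.00178285, -0.00464895,  0.00141618, -0.00086779,
        0.00042555]), 'joint_torque': array([ 9.01752592e-04, -3.81951857e+01, -3.60423374e+01, -3.57651027e-05,
        4.66565543e-03,  6.07237575e-05]), 'tcp_pos': array([5.24872937e+02, 4.53247748e-02, 3.03280848e+02]), 'tool_rot': array([-3.14043609e+00, -1.19046842e-04,  1.57078099e+00]), 'force': array([-0.76537739, -0.02001794,  0.21553534]), 'wrist_torque': array([-0.01003061, -0.02866804,  0.00802285]), 'grasp_force': 0.0, 'grip_width': 85.00972720067023} 72.6
scene [[0.46, 0.37, -0.81, -460.64], [-0.89, 0.18, -0.42, -586.83], [-0.01, 0.91, 0.41, 585.1], [0.0, 0.0, 0.0, 1.0]] [479.88435938   0.         253.7657028 ]
side [[-0.83, 0.37, -0.43, -15.24], [-0.56, -0.52, 0.65, 837.14], [0.02, 0.77, 0.63, 911.78], [0.0, 0.0, 0.0, 1.0]] [444.87374653   0.         255.3099741 ]
wrist [[1.0, 0.0, 0.0, 525.13], [-0.0, 0.96, 0.28, 70.68], [-0.0, -0.28, 0.96, 373.98], [0.0, 0.0, 0.0, 1.0]] [327.01131008   0.         259.15867678]
```

View pics/scene0.png

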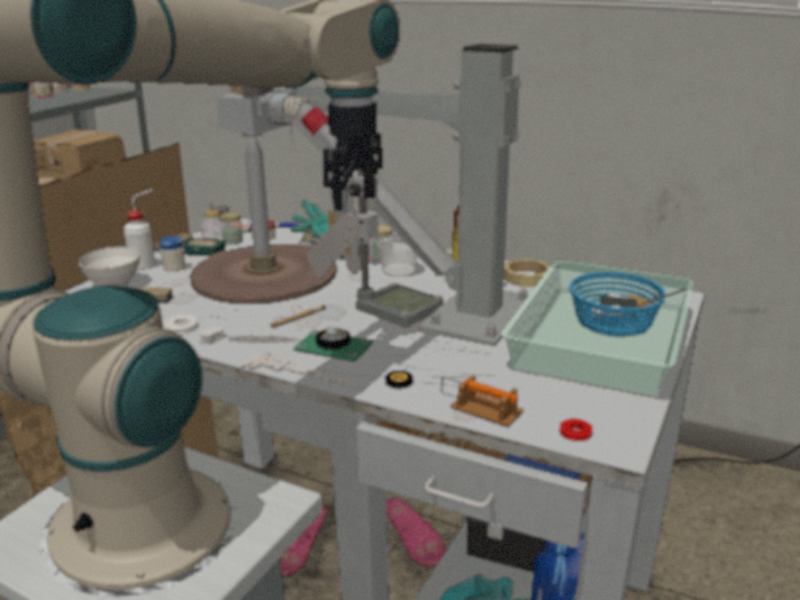

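View pics/sw0.png

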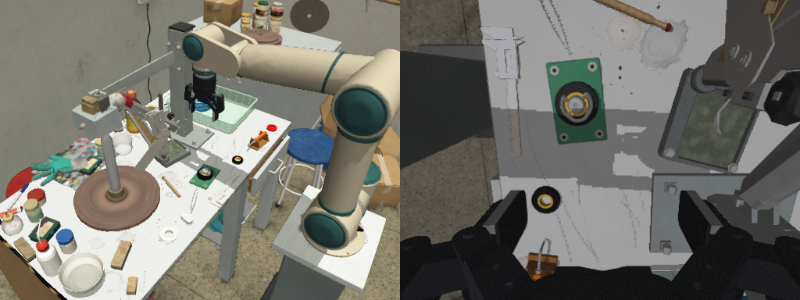

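Candidates in scene0 (800x600): the black wheel with the bright clip on the green foot (333,338), a small black/brass wheel (400,380), a red ring (576,430) and a white ring (182,323). I choose the one on the green foot. The pick lies in its rest at (487,395) with the hook to the left (+y), and the crate is at (600,320). I'll check the choice in a close crop.

Run:
```python
from h import *
import pickle
F=pickle.load(open("f0.pkl","rb")); f=F["wrist"]
c=f["img"][60:200,150:300]; d=f["img"][230:384,130:270]
save("crop0.png",np.hstack([cv2.resize(c,None,fx=2.8,fy=2.8,interpolation=2)[:390],cv2.resize(d,None,fx=2.5,fy=2.5,interpolation=2)[:390][:, :350] if 1 else 0][:2]) if cv2.resize(d,None,fx=2.5,fy=2.5).shape[0]>=390 else c)
for n in F:
    im=F[n]["img"]; hsv=cv2.cvtColor(im,cv2.COLOR_RGB2HSV)
    for nm,lo,hi,z in(("green",(55,110,40),(90,255,160),8),("orange",(5,200,150),(14,255,255),40)):
        m=cv2.inRange(hsv,lo,hi); cs=sorted(cv2.findContours(m,0,2)[0],key=cv2.contourArea)[-4:]
        for k in cs:
            if cv2.contourArea(k)<60: continue
            r=cv2.minAreaRect(k); b=cv2.boxPoints(r); print(n,nm,np.round(r[0]),cv2.contourArea(k),np.round(onz(F[n],b,z)[:,:2]).tolist(),np.round(onz(F[n],[r[0]],z)[0,:2]))
```

```text
scene green [201. 145.] 76.0 [[982.0, 442.0], [1106.0, 441.0], [1017.0, 364.0], [903.0, 369.0]] [999. 403.]
scene green [215. 222.] 133.5 [[435.0, 55.0], [492.0, 90.0], [524.0, -16.0], [466.0, -46.0]] [478.  20.]
scene green [302. 376.] 158.0 [[73.0, -363.0], [103.0, -400.0], [80.0, -412.0], [52.0, -376.0]] [  77. -388.]
side green [ 67. 220.] 321.5 [[1076.0, 389.0], [981.0, 268.0], [876.0, 337.0], [965.0, 449.0]] [973. 362.]
side green [247.  59.] 374.0 [[1382.0, -1035.0], [1311.0, -1142.0], [1080.0, -836.0], [1145.0, -747.0]] [1222. -929.]
side green [416. 294.] 1190.0 [[100.0, 48.0], [75.0, -74.0], [-58.0, -2.0], [-28.0, 107.0]] [21. 23.]
side green [465. 140.] 2206.5 [[260.0, -786.0], [190.0, -1202.0], [-54.0, -860.0], [35.0, -541.0]] [ 102. -822.]
wrist green [226. 129.] 6539.0 [[448.0, 86.0], [519.0, 93.0], [531.0, -20.0], [453.0, -28.0]] [488.  36.]
```

View pics/crop0.png

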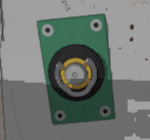

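Emit:
move_arm --pt "-1 -3.7 1.5 -4 0" --pt "-1 0 0 -4 0" --pt "-1 0 0 0 0" --pt "-1 0 0 0 0" --pt "-1 0 0 0 0"

```text
t: 0.65
tcp_pos: [493.5, 13.1, 231.1]
tool_rot: [3.138, 0.0, 1.571]
force: [0.5, -0.3, 0.4]
grip_width: 85.2
grasp_force: 0.0
```

Run:
```python
from h import *
import pickle
F=pickle.load(open("f0.pkl","rb")); f=F["wrist"]
print("rest approx",onz(f,[[180,339]],33))
s=status.sense();print(s["tcp_pos"],s["tool_rot"])
g=grab("wrist"); pickle.dump(g,open("f1.pkl","wb"))
p=proj(g,[[488,33,24]])[0];print(p)
x,y=np.round(p).astype(int); 
print(x,y)
c=g["img"][max(0,y-75):y+75,x-80:x+80]
sc=g["img"]
big=cv2.resize(c,(640,600*c.shape[0]//150),interpolation=2)
save("foot1.png",big)
```

```text
rest approx [[ 425.93997453 -220.27957873   33.        ]]
[493.46336845  13.09168187 231.0729994 ] [3.13778797e+00 2.09304538e-04 1.57053293e+00]
[251.63621328 157.49123876]
252 157
```

View pics/foot1.png

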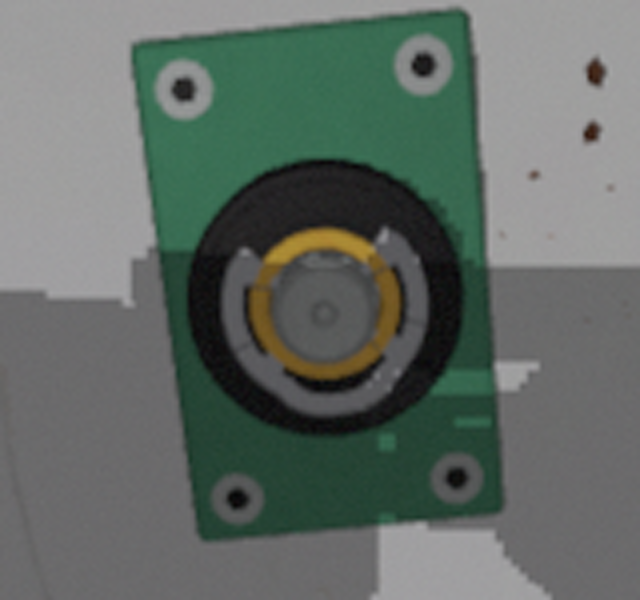

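The crop shows the wheel on the green foot, seated in the horseshoe clip. The jaws are at crop (245,255) and (385,235), pointing to world +y. The back is at (330,405), towards -y, and the spindle top is at (323,312). So the pull is towards -y.

Emit:
move_arm --pt "-1 -1.3 -5 0 0" --pt "-1 -1.3 -5 0 0" --pt "-1 -1.3 -5 0 0" --pt "-1 -1.3 -5 0 0" --pt "-1 -1.3 -4 0 0" --pt "-1 0 0 0 0" --pt "-1 0 0 0 0" --pt "-1 0 0 0 0"

```text
t: 1.5
tcp_pos: [429.6, -219.7, 229.4]
tool_rot: [3.14, 0.0, 1.572]
force: [-0.1, 0.7, 0.5]
grip_width: 85.3
grasp_force: 0.0
```

Run:
```python
from h import *
import pickle
g=pickle.load(open("f1.pkl","rb"))
P=lambda c:[[172+c[0]/4-.4,82+c[1]/4-.4]]
print("spindle",onz(g,P((323,312)),35),"wheel",onz(g,P((325,297)),23))
print("tips",onz(g,P((243,258)),27.5),onz(g,P((385,236)),27.5),"back",onz(g,P((330,405)),27.5))
for z,c in((8,(135,45)),(8,(465,10)),(8,(503,510)),(8,(203,538))): print("foot",onz(g,P(c),z))
F=pickle.load(open("f0.pkl","rb"));print("small",onz(F["wrist"],[[187,256]],10))
s=status.sense();print(s["tcp_pos"],s["tool_rot"])
g=grab("wrist"); pickle.dump(g,open("f2.pkl","wb"))
x,y=np.round(proj(g,[[426,-215,30]])[0]).astype(int);print(x,y)
x0=max(0,x-120);y0=max(0,y-110);print(x0,y0)
c=g["img"][y0:y0+200,x0:x0+240];save("rest2.png",cv2.resize(c,None,fx=3,fy=3,interpolation=2))
```

```text
spindle [[488.79143096  33.24536703  35.        ]] wheel [[489.0362096   34.24556031  23.        ]]
tips [[471.93520452  43.34180241  27.5       ]] [[501.73460122  47.91183206  27.5       ]] back [[490.04633502  11.38463647  27.5       ]]
foot [[448.27989132  86.36323327   8.        ]]
foot [[519.1076629   93.48546806   8.        ]]
foot [[530.82453608 -19.65830577   8.        ]]
foot [[459.27674371 -26.58869204   8.        ]]
small [[ 435.90954888 -118.15463857   10.        ]]
[ 429.58841866 -219.72832972  229.41095787] [3.14017442e+00 3.81074516e-04 1.57164449e+00]
254 177
134 67
```

View pics/rest2.png

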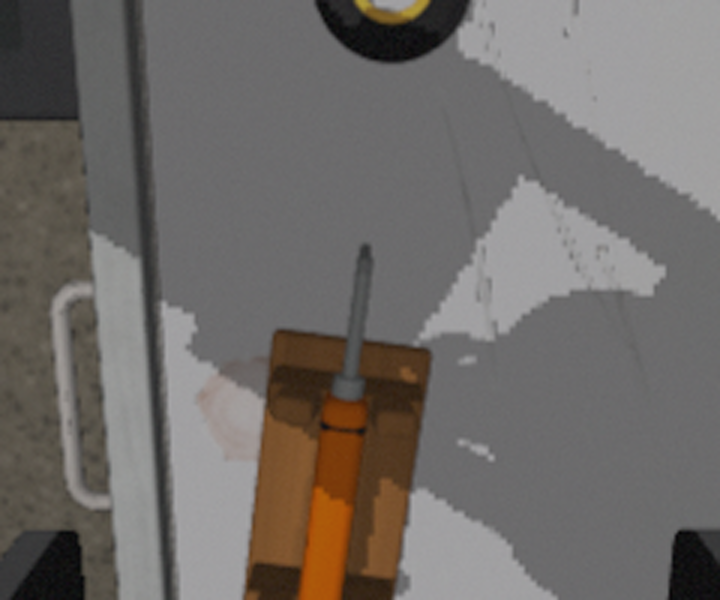

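The rest lies at crop (330,480) with the pick's hook bend at (365,247) and the handle's front end at (346,400). The hook points towards +y, leaning slightly to +x. The small wheel is at the top, (393,20).

Run:
```python
from h import *
import pickle
g=pickle.load(open("f2.pkl","rb"))
P=lambda c:[[134+c[0]/3-.4,67+c[1]/3-.4]]
for n,c,z in(("bend",(365,247),35.7),("hfront",(346,400),39),("h2",(322,595),40),("h1",(343,430),40),("b1",(275,332),7),("b2",(430,350),7),("bl",(255,540),7),("collar",(348,385),33.5)): print(n,onz(g,P(c),z)[0])
```

```text
bend [ 426.88727625 -190.38933412   35.7       ]
hfront [ 421.48448352 -232.81238817   39.        ]
h2 [ 413.930559   -292.93485109   40.        ]
h1 [ 420.59975033 -241.33705247   40.        ]
b1 [ 398.84180306 -221.12442291    7.        ]
b2 [ 446.59348849 -226.85231391    7.        ]
bl [ 390.32749788 -291.13868397    7.        ]
collar [ 421.91853007 -230.10314507   33.5       ]
```

Emit:
move_arm --pt "-1 -0.6 -2.6 -2 -0.065" --pt "-1 -0.7 -2.6 -2 -0.065" --pt "-1 0 0 -3 0" --pt "-1 0 0 -2 0" --pt "-1 0 0 0 0" --pt "-1 0 0 0 0"

```text
t: 2.15
tcp_pos: [416.7, -271.6, 139.3]
tool_rot: [3.141, 0.0, 1.442]
force: [-0.5, -0.4, 0.1]
grip_width: 85.4
grasp_force: 0.0
```

Run:
```python
from h import *
s=status.sense();print(s["tcp_pos"],s["tool_rot"])
g=grab("wrist")
print(np.round(proj(g,[[416.5,-272,40],[421.9,-230.3,40],[426.9,-190.4,35.7]])))
m=cv2.inRange(cv2.cvtColor(g["img"],cv2.COLOR_RGB2HSV),(4,215,60),(13,255,255))
cs=max(cv2.findContours(m,0,2)[0],key=cv2.contourArea);r=cv2.minAreaRect(cs);print(r,np.round(onz(g,cv2.boxPoints(r),40),1))
```

```text
[ 416.66541994 -271.62058696  139.31696538] [3.14108734e+00 1.88831155e-04 1.44248093e+00]
[[259. 228.]
 [259. 154.]
 [258.  73.]]
((259.0, 232.49996948242188), (21.999996185302734, 112.99998474121094), 0.0) [[ 405.2 -309.7   40. ]
 [ 414.7 -241.5   40. ]
 [ 426.4 -243.    40. ]
 [ 418.2 -311.4   40. ]]
```

Emit:
move_arm --pt "-1 0 0 -2.6 0" --pt "-1 0 0 -2.5 0" --pt "-1 0 0 0 0" --pt "1 0 0 0 0" --pt "1 0 0 0 0" --pt "1 0 0 0 0" --pt "1 0 0 0 0" --pt "1 0 0 0 0"

```text
t: 3.0
tcp_pos: [416.1, -272.4, 88.1]
tool_rot: [3.141, 0.0, 1.441]
force: [1.0, 1.0, 14.6]
grip_width: 12.4
grasp_force: 24.4
```

Emit:
move_arm --pt "1 0 0 0 0" --pt "1 0 0 0 0" --pt "1 0 0 0 0"

```text
t: 3.3
tcp_pos: [416.3, -272.5, 88.3]
tool_rot: [3.14, 0.001, 1.441]
force: [-1.2, 0.3, 5.2]
grip_width: 11.7
grasp_force: 59.0
```

Emit:
move_arm --pt "1 0 0 2 0" --pt "1 0 0 4 0" --pt "1 1.36 3.52 0.2 0.04" --pt "1 1.36 3.52 0 0.04" --pt "1 1.36 3.52 0 0.04" --pt "1 1.36 3.52 0 0.04" --pt "1 1.36 3.52 0 0.04" --pt "1 1.36 3.52 0 0.024"

```text
t: 4.1
tcp_pos: [497.6, -59.5, 149.1]
tool_rot: [-3.141, -0.0, 1.666]
force: [1.1, -0.1, -0.1]
grip_width: 11.6
grasp_force: 58.7
```

Emit:
move_arm --pt "1 0 0 0 0" --pt "1 0 0 0 0" --pt "1 0 0 0 0"

```text
t: 4.4
tcp_pos: [497.2, -61.8, 149.2]
tool_rot: [-3.141, 0.0, 1.664]
force: [0.7, -0.2, -1.0]
grip_width: 11.6
grasp_force: 58.7
```

Run:
```python
from h import *
import pickle
s=status.sense();print(s["tcp_pos"],s["tool_rot"],s["grip_width"])
g=grab("wrist");pickle.dump(g,open("f3.pkl","wb"));pickle.dump(grab("scene"),open("f3s.pkl","wb"));pickle.dump(grab("side"),open("f3d.pkl","wb"))
a=s["tool_rot"][2]; t=s["tcp_pos"]+np.r_[80*np.cos(a),80*np.sin(a),-82.8]
print(t,np.round(proj(g,[t,[490.4,18.3,26],[489,33.4,35]])))
c=g["img"][20:220,150:390];save("hook3.png",cv2.resize(c,None,fx=3,fy=3,interpolation=2))
```

```text
[497.21388215 -61.75528184 149.21304938] [-3.14097007e+00  1.50412095e-04  1.66391843e+00] 11.644986322196885
[489.77487601  17.89809968  66.41304938] [[259.  74.]
 [260.  78.]
 [260.  46.]]
```

View pics/hook3.png

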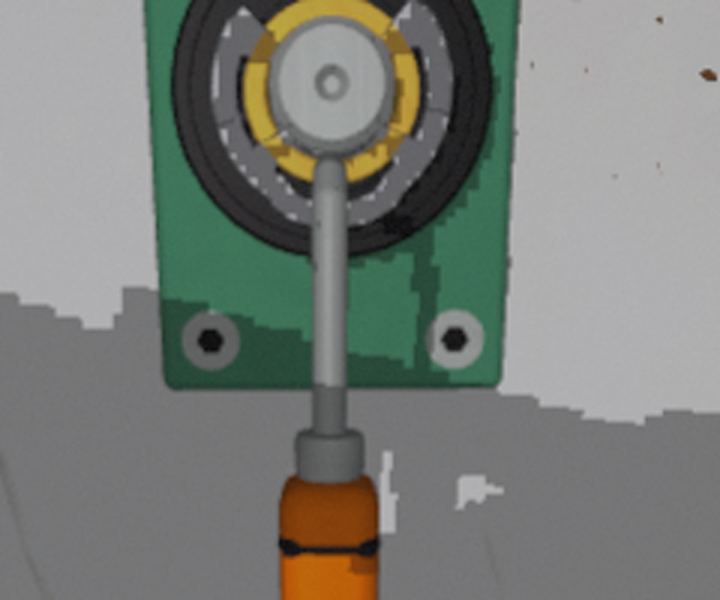

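Run:
```python
from h import *
import pickle
g=pickle.load(open("f3.pkl","rb"))
a=1.664;t=np.array([497.2,-61.8,149.2])
for x in(78,80,82,84): print(x,proj(g,[t+[x*np.cos(a),x*np.sin(a),-54.8+1]]))
for c,z in(((331,85),35),((330,224),26)): print(onz(g,[[150+c[0]/3-.3,20+c[1]/3-.3]],z))
for n in("f3s","f3d"):
    f=pickle.load(open(n+".pkl","rb")); q=proj(f,[[489.8,17.9,66.4],[490.4,18.3,26]]);print(n,q)
    x,y=q.mean(0).astype(int); c=f["img"][y-40:y+40,x-50:x+50]; save(n+".png",cv2.resize(c,None,fx=4,fy=4,interpolation=2))
a,b=[cv2.imread(f"pics/{n}.png") for n in("f3s","f3d")];cv2.imwrite("pics/f3.png",np.hstack([a,b]))
```

```text
78 [[258.46139188  74.84844845]]
80 [[258.45477742  68.92544785]]
82 [[258.44809532  62.94446839]]
84 [[258.44134442  56.90456189]]
[[489.07022216  32.60404764  35.        ]]
[[491.06056901   9.52169806  26.        ]]
f3s [[216.69459763 200.0591707 ]
 [217.37545688 213.96137608]]
f3d [[265.42098372 206.23476868]
 [264.71989905 216.56087222]]
```

View pics/f3.png

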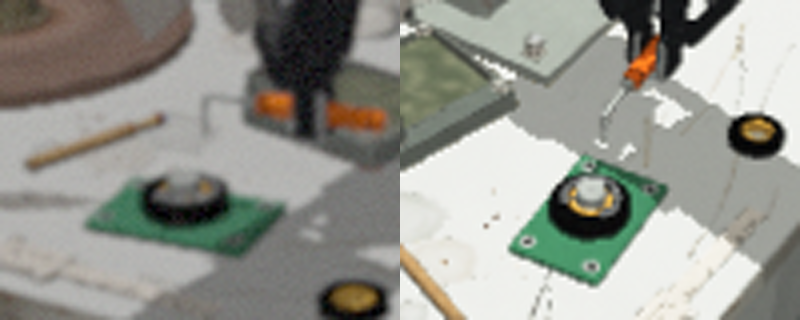

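The views show the hook hanging over the foot, in line with the spindle sideways, with its bend at crop (330,160) of hook3. It sits about 2.5 mm further back than assumed. I correct for that and lower it, feeling for contact.

Emit:
move_arm --pt "1 -0.02 0.25 -1.5 0" --pt "1 0 0 -2 0" --pt "1 0 0 -0.2 0" --pt "1 0 0 0 0" --pt "1 0 0 0 0" --pt "1 0 0 -0.1 0" --pt "1 0 0 0 0"

```text
t: 5.25
tcp_pos: [497.6, -58.7, 112.1]
tool_rot: [3.141, 0.0, 1.665]
force: [0.4, 0.0, -1.0]
grip_width: 11.8
grasp_force: 58.7
```

Run:
```python
from h import *
s=status.sense();print(s["tcp_pos"],s["force"])
g=grab("wrist")
c=g["img"][0:200,140:380];save("hook4.png",cv2.resize(c,None,fx=3,fy=3,interpolation=2))
```

```text
[497.59739535 -58.67197871 112.11925233] [ 0.40281285  0.04583311 -0.95120965]
```

View pics/hook4.png

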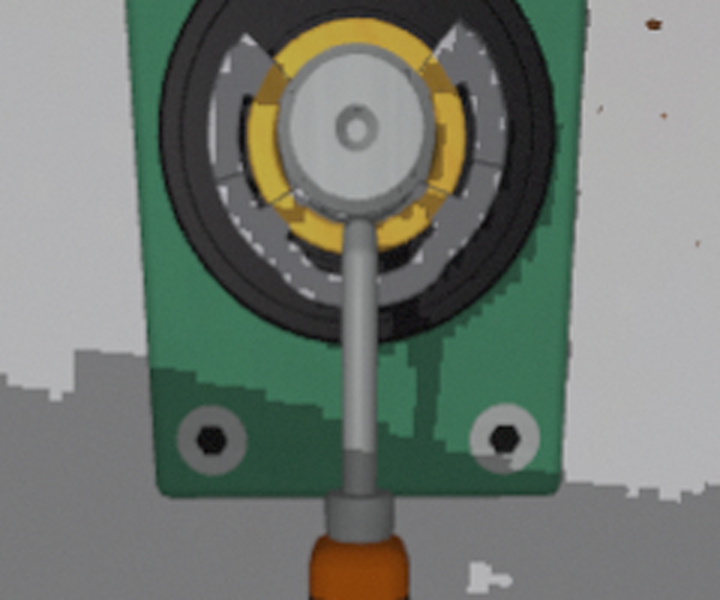

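Run:
```python
from h import *
g=grab("wrist");s=status.sense();print(s["tcp_pos"])
P=lambda c:[[140+c[0]/3-.3,c[1]/3-.3]]
for n,c,z in(("bend",(360,220),57),("spin",(357,127),35),("bow in",(360,272),27.5),("bow out",(360,305),27.5),("head edge",(357,205),35)): print(n,onz(g,P(c),z)[0])
```

```text
[497.50852181 -58.57901415 111.93148194]
bend [490.69306865  19.70526956  57.        ]
spin [489.06997083  33.1382595   35.        ]
bow in [491.29245807  14.19112978  27.5       ]
bow out [491.7441557    9.39527461  27.5       ]
head edge [490.01151217  23.04840096  35.        ]
```

Emit:
move_arm --pt "1 0 0 -0.2 0" --pt "1 0 0 -0.15 0" --pt "1 0 0 0 0" --pt "1 0 0 0 0"

```text
t: 5.75
tcp_pos: [497.3, -58.5, 107.9]
tool_rot: [-3.141, -0.0, 1.665]
force: [0.4, -0.5, -1.4]
grip_width: 12.0
grasp_force: 58.7
```

Emit:
move_arm --pt "1 0 0 -0.07 0" --pt "1 0 0 0 0" --pt "1 0 0 0 0"

```text
t: 6.05
tcp_pos: [497.4, -58.6, 107.3]
tool_rot: [3.141, 0.0, 1.665]
force: [0.6, 0.1, 0.0]
grip_width: 11.7
grasp_force: 58.7
```

Emit:
move_arm --pt "1 0 0 -0.06 0" --pt "1 0 0 0 0" --pt "1 0 0 0 0"

```text
t: 6.35
tcp_pos: [497.5, -58.6, 106.9]
tool_rot: [3.141, 0.0, 1.665]
force: [-1.1, -0.8, 0.9]
grip_width: 11.9
grasp_force: 58.8
```

Emit:
move_arm --pt "1 0.01 -0.1 0 0" --pt "1 0.01 -0.1 0 0" --pt "1 0.01 -0.1 0 0" --pt "1 0.01 -0.1 0 0" --pt "1 0.01 -0.1 0 0" --pt "1 0 0 0 0"

```text
t: 6.95
tcp_pos: [497.7, -63.5, 106.6]
tool_rot: [-3.141, -0.0, 1.665]
force: [-0.4, 1.0, -0.7]
grip_width: 12.4
grasp_force: 58.7
```

Emit:
move_arm --pt "1 0.01 -0.15 0 0" --pt "1 0.02 -0.15 0 0" --pt "1 0.01 -0.15 0 0" --pt "1 0 0 0 0"

```text
t: 7.35
tcp_pos: [498.1, -67.8, 106.6]
tool_rot: [-3.141, -0.001, 1.665]
force: [-1.5, 4.3, -1.3]
grip_width: 11.9
grasp_force: 58.6
```

Run:
```python
from h import *
import pickle
s=status.sense();print(s["tcp_pos"],s["force"])
g=grab("wrist");pickle.dump(g,open("f5.pkl","wb"))
c=g["img"][0:200,140:380];save("hook5.png",cv2.resize(c,None,fx=2,fy=2,interpolation=2))
```

```text
[498.14232675 -67.82765938 106.55443342] [-1.45612245  4.31592808 -1.26611831]
```

View pics/hook5.png

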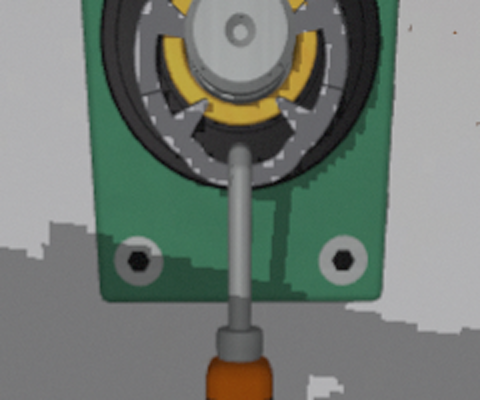

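The hook is holding the bow at (240,150) and the clip has slid about 5 mm. I continue the pull.

Emit:
move_arm --pt "1 0.02 -0.2 0 0" --pt "1 0.02 -0.2 0 0" --pt "1 0.02 -0.2 0 0" --pt "1 0.02 -0.2 0 0" --pt "1 0.02 -0.2 0 0" --pt "1 0.02 -0.2 0 0" --pt "1 0 0 0 0"

```text
t: 8.1
tcp_pos: [499.5, -80.4, 106.8]
tool_rot: [3.141, 0.0, 1.664]
force: [-0.6, 0.2, -0.5]
grip_width: 11.5
grasp_force: 58.7
```

Emit:
move_arm --pt "1 0.02 -0.2 0 0" --pt "1 0.02 -0.2 0 0" --pt "1 0.02 -0.2 0 0" --pt "1 0.02 -0.2 0 0" --pt "1 0.02 -0.2 0 0" --pt "1 0.02 -0.2 0 0" --pt "1 0 0 0 0"

```text
t: 8.8
tcp_pos: [500.7, -92.3, 106.8]
tool_rot: [3.141, 0.0, 1.665]
force: [0.6, 0.2, -0.1]
grip_width: 12.0
grasp_force: 58.7
```

Run:
```python
from h import *
s=status.sense();print(s["tcp_pos"],s["force"])
g=grab("wrist")
c=g["img"][0:200,140:380];save("hook6.png",cv2.resize(c,None,fx=2,fy=2,interpolation=2))
```

```text
[500.67594647 -92.32606417 106.76002101] [ 0.57443179  0.21982799 -0.11589441]
```

View pics/hook6.png

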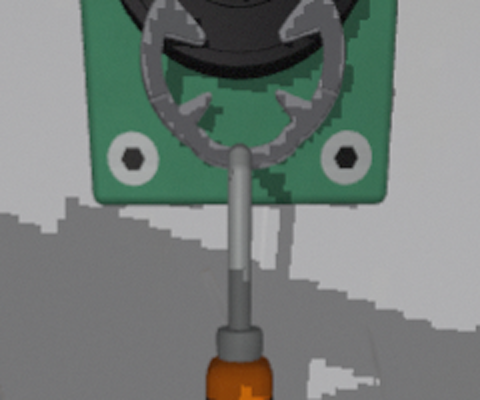

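The clip is out of the groove, with its jaws still on the wheel's rim at (160,20) and (320,20) and the hook in the bow at (240,150). I drag it further while lowering a little.

Emit:
move_arm --pt "1 0.03 -0.4 0 0" --pt "1 0.04 -0.4 -0.2 0" --pt "1 0.04 -0.4 -0.2 0" --pt "1 0.04 -0.4 -0.2 0" --pt "1 0.04 -0.4 -0.2 0" --pt "1 0.04 -0.4 0 0" --pt "1 0.04 -0.4 0 0" --pt "1 0.04 -0.4 0 0"

```text
t: 9.65
tcp_pos: [503.9, -124.5, 98.9]
tool_rot: [3.141, 0.0, 1.665]
force: [-0.0, -0.6, -0.8]
grip_width: 12.0
grasp_force: 58.7
```

Emit:
move_arm --pt "1 0.03 -0.3 0 0" --pt "1 0.03 -0.3 0 0" --pt "1 0 0 0 0" --pt "1 0 0 0 0" --pt "1 0 0 1 0" --pt "1 0 0 1.5 0" --pt "1 0 0 3 0" --pt "1 0 0 0 0"

```text
t: 10.45
tcp_pos: [506.2, -130.5, 158.9]
tool_rot: [3.134, 0.003, 1.665]
force: [1.4, -0.2, 0.3]
grip_width: 11.9
grasp_force: 58.7
```

Run:
```python
from h import *
import pickle
s=status.sense();print(s["tcp_pos"],s["force"])
g=grab("wrist");pickle.dump(g,open("f7.pkl","wb"))
save("hook7.png",cv2.resize(g["img"][0:240,100:420],None,fx=2,fy=2,interpolation=2))
```

```text
[ 506.24928263 -130.50909227  158.86460787] [ 1.42156863 -0.22476563  0.26823786]
```

View pics/hook7.png

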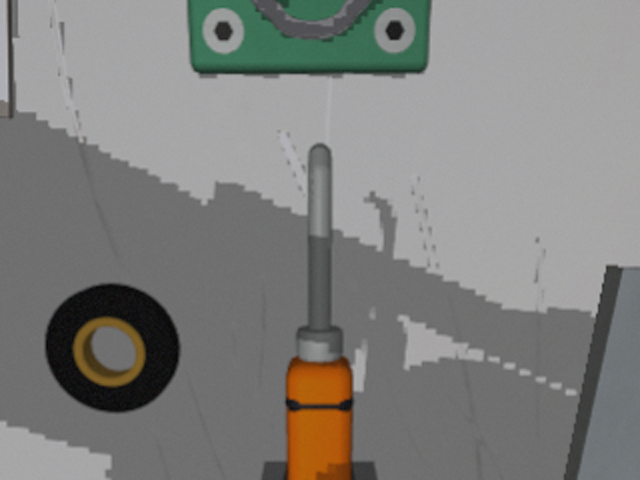

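The hook is clear and the clip's bow is seen at (310,35), on or over the foot. I've already viewed 11 pictures, one over the limit of 10, so from here I measure only numerically. First I check whether the clip still leans on the rim.

Emit:
move_arm --pt "1 -0.3 3 2 0" --pt "1 -0.3 3 1 0" --pt "1 0 1 0 0" --pt "1 0 0 0 0" --pt "1 0 0 0 0" --pt "1 0 0 0 0"

```text
t: 11.1
tcp_pos: [498.1, -60.9, 182.9]
tool_rot: [-3.14, -0.0, 1.664]
force: [0.6, -0.4, -0.0]
grip_width: 11.7
grasp_force: 58.7
```

```bash
cat > clip.py <<'E'
from h import *
import pickle,sys
def gray(img):
    h=cv2.cvtColor(img,cv2.COLOR_RGB2HSV); return cv2.inRange(h,(0,0,60),(179,60,200))
g7=pickle.load(open("f7.pkl","rb"))
print("f7 bow outer at z 9.5/11/20/26",[onz(g7,[[255,19]],z)[0].round(1).tolist() for z in(9.5,11,20,26)])
s=status.sense();print(s["tcp_pos"])
g=grab("wrist");pickle.dump(g,open("f8.pkl","wb"))
# ascii map of region along the foot axis, classes by colour, sampled at z=11
for y in range(60,-56,-4):
    P=np.array([[x,y,11] for x in range(448,540,2)],float); q=np.round(proj(g,P)).astype(int); r=""
    for u,v in q:
        if not(0<=u<512 and 0<=v<384): r+="?";continue
        hh,ss,vv=cv2.cvtColor(g["img"][v:v+1,u:u+1],cv2.COLOR_RGB2HSV)[0,0]
        r+="g" if 55<hh<95 and ss>80 else "y" if 10<hh<35 and ss>100 else "#" if vv<62 else "o" if hh<15 and ss>150 else "." if vv>185 else "+"
    print(f"{y:4d}",r)
E
python3 clip.py
```

```text
f7 bow outer at z 9.5/11/20/26 [[494.4, -16.1, 9.5], [494.4, -16.4, 11.0], [494.6, -18.2, 20.0], [494.7, -19.4, 26.0]]
[498.14054814 -60.89904283 182.88298402]
  60 ++gggggggggg##################gggggggg++++++++
  56 ++gggggggg######################gggggg+++++y++
  52 ++gggggg#############+############gggg++++++++
  48 ++ggggg#########yyyyyyyyyy#########ggg++++++++
  44 ++gggg########yy+++++++++yyy########gg++++++++
  40 +++ggg#######yy++++++++++++yy#######ggg+++++++
  36 +++gg#######yyy++++++++++++yyy######ggg+++++++
  32 +++gg#######yyy++++++++++++yyy######ggg+++++++
  28 +++ggg#######yyy++++++++++yyy#######ggg+++++++
  24 ++++gg########yyy++++++++yyy########ggg+++++++
  20 ++++ggg#########yyyy++++yy###++####ggggg++++++
  16 ++++gggg#####+######++++####+++++#gggggg++++++
  12 ++++gggggg##+++++###++++###+++++++gggggg++++++
   8 ++++ggggggg++++++++#+++++#####gg++gggggg++++++
   4 ++++ggggggg+++ggg####++++ggggggg+++ggggg++++++
   0 +++++gggggg+++ggggggg++++gg+++g+++ggggggg+++++
  -4 +++++ggggggg+++++++gg++++ggg+++++gggggggg+++++
  -8 +++++ggggggggg++++ggg++++ggg++++g++++++gg+++++
 -12 +++++ggg+++++ggg++++++++++++++ggg++##++gg+++++
 -16 ++++++g++###++ggggg++++++++ggggggg++++ggg+++++
 -20 ++++++gg+++++ggggggggg++++ggggggggggggggg+++++
 -24 ++++++ggggggggggggggg+++++++++++++++++++++++++
 -28 ++++++++++++++++++++++++++++++++++++++++++++++
 -32 ++++++++++++++++++++++++++++++++++++++++++++++
 -36 ++++++++++++++++++++++++++++++++++++++++++++++
 -40 +++++++++++++++++++++#++++++++++++++++++++++++
 -44 ++++++++++++++++++++++++++++++++++++++++++++++
 -48 ++++++++++++++++++++++++++++++++++++++++++++++
 -52 ++++++++++++++++++++y++++++oyyy+++++++++++++++
```

Emit:
move_arm --pt "1 0.15 -2.05 -3 0" --pt "1 0 0 -3 0" --pt "1 0 0 0 0" --pt "1 0 0 -1.5 0" --pt "1 0 0 -1 0" --pt "1 0 0 -0.4 0" --pt "1 0 0 0 0" --pt "1 0 0 0 0"

```text
t: 11.95
tcp_pos: [500.2, -80.6, 95.5]
tool_rot: [3.14, 0.0, 1.665]
force: [0.3, 0.2, 0.1]
grip_width: 11.9
grasp_force: 58.7
```

Emit:
move_arm --pt "1 0 0 -0.2 0" --pt "1 0.03 -0.3 0 0" --pt "1 0.03 -0.3 0 0" --pt "1 0.03 -0.3 0 0" --pt "1 0.03 -0.3 0 0" --pt "1 0.03 -0.3 0 0" --pt "1 0.03 -0.3 0 0" --pt "1 0.03 -0.3 0 0"

```text
t: 12.75
tcp_pos: [502.0, -101.9, 92.7]
tool_rot: [3.141, 0.0, 1.665]
force: [0.0, -0.1, -1.5]
grip_width: 11.8
grasp_force: 58.7
```

Emit:
move_arm --pt "1 0.03 -0.3 0 0" --pt "1 0.03 -0.3 0 0" --pt "1 0.03 -0.3 0 0" --pt "1 0.03 -0.3 0 0" --pt "1 0.03 -0.3 0 0" --pt "1 0.03 -0.3 0 0" --pt "1 0.03 -0.3 0 0" --pt "1 0.03 -0.3 0 0"

```text
t: 13.55
tcp_pos: [504.4, -125.8, 92.7]
tool_rot: [3.141, 0.0, 1.665]
force: [-0.3, 0.5, -1.0]
grip_width: 11.5
grasp_force: 58.7
```

```bash
sed -i 's/range(60,-56,-4)/range(30,-80,-4)/' clip.py; python3 clip.py
```

```text
f7 bow outer at z 9.5/11/20/26 [[494.4, -16.1, 9.5], [494.4, -16.4, 11.0], [494.6, -18.2, 20.0], [494.7, -19.4, 26.0]]
[ 504.39153663 -125.82944101   92.73455511]
  30 ??????????????????????????????????????????????
  26 ??????????????????????????????????????????????
  22 ??????????????????????????????????????????????
  18 ??????????????????????????????????????????????
  14 ??????????????????????????????????????????????
  10 ??????????????????????????????????????????????
   6 ??????????????????????????????????????????????
   2 ??????????????????????????????????????????????
  -2 ??????????????????????????????????????????????
  -6 ??????????????????????????????????????????????
 -10 ??????????????????????????????????????????????
 -14 ?????????????????????????????????????????+++++
 -18 ????????????????????gggggggg+++g++++++ggg+++++
 -22 ++++++ggg++++g++ggggggggggggggggg++gggggg+++++
 -26 ++++++ggggggg+++ggggggggg+++++++++++++++++++++
 -30 ++++++++++++++++++++++++++++++++++++++++++++++
 -34 ++++++++++++++++++++++++++++++++++++++++++++++
 -38 ++++++++++++++++++++++++++++++++++++++++++++++
 -42 ++++++++++++++++++++++++++++++++++++++++++++++
 -46 ++++++++++++++++++++++++++++++++++++++++++++++
 -50 +++++++++++++++++++++..+++++++++++++++++++++++
 -54 ++++++++++++++++++++++++++++++++++++++++++++++
 -58 ++++++++++++++++++++++++++++++++++++++++++++++
 -62 ++++++++++++++++++++++++++++++++++++++++++++++
 -66 ++++++++++++++++++++++++++++++++++++++++++++++
 -70 ++++++++++++++++++++++++++++++++++++++++++++++
 -74 ++++++++++++++++++++++++++++++++++++++++++++++
 -78 ++++++++++++++++++++++++++++++++++++++++++++++
```

Emit:
move_arm --pt "1 0.03 -0.3 0 0" --pt "1 0.03 -0.3 0 0" --pt "1 0.03 -0.3 0 0" --pt "1 0.03 -0.3 0 0" --pt "1 0 0 0 0" --pt "1 0 0 1 0" --pt "1 0 0 3 0" --pt "1 0 0 3 0"

```text
t: 14.4
tcp_pos: [505.2, -137.3, 163.8]
tool_rot: [-3.141, -0.001, 1.665]
force: [0.8, -0.4, -0.5]
grip_width: 12.0
grasp_force: 58.7
```

Emit:
move_arm --pt "1 0 2 2 0" --pt "1 0 0 0 0" --pt "1 0 0 0 0" --pt "1 0 0 0 0"

```text
t: 14.8
tcp_pos: [505.0, -117.8, 181.5]
tool_rot: [-3.14, -0.001, 1.665]
force: [-0.0, -0.1, -1.7]
grip_width: 12.5
grasp_force: 58.7
```

```bash
sed -i 's/vv>185/vv>160/' clip.py; python3 clip.py
python3 - <<'E'
from h import *
import pickle
# does anything of the clip hang on the hook? foot image region compare in full wrist frame, z=3 grid of brightness
g=pickle.load(open("f8.pkl","rb")); G=cv2.cvtColor(g["img"],cv2.COLOR_RGB2GRAY)
for y in range(-20,-80,-4):
    q=np.round(proj(g,[[x,y,3] for x in range(456,536,4)])).astype(int)
    print(y," ".join(f"{G[v,u]:3d}" if 0<=u<512 and 0<=v<384 else " ? " for u,v in q))
E
```

```text
f7 bow outer at z 9.5/11/20/26 [[494.4, -16.1, 9.5], [494.4, -16.4, 11.0], [494.6, -18.2, 20.0], [494.7, -19.4, 26.0]]
[ 504.98802159 -117.77198011  181.45224613]
  30 ??????????????????????????????????????????????
  26 ??????????????????????????????????????????????
  22 ??????????????????????????????????????????????
  18 ??????????????????????????????????????????????
  14 ???????????????????????????#####gggggggg......
  10 ??????gggggg##################gggggggggg+.....
   6 ....ggggggggggg############ggggggggggggg+.....
   2 ....ggggggggggggggggggggggggggggggggggggg.....
  -2 ....+gggggggggggggggggggggggggggggggggggg+....
  -6 ....+gggggggggggggggggggggggggggggg+++ggg.....
 -10 .....ggggggggggggggggggggggggg+++++##++gg+....
 -14 .....ggg++++++g+++ggggggggggg+++++++#++gg+....
 -18 .....+g+++#+++++++++gggggggg+++gg+++gggggg....
 -22 .....+ggg+++gg++ggggggggggggggggg+++ggg+++....
 -26 .....+ggggggg+++ggggg++++++.+....++++.........
 -30 ........++...+++++..........+++.++++..........
 -34 ..............+++++++++++++..++++++...........
 -38 ...............++++++..+++++.+++++............
 
[... 1078 characters left out ...]
 130 165 164 163 164 165 166
-48 165 165 166 167 165 166 164 165 162 162 118 125 164 165 165 166 165 164 166 166
-52 165 165 165 139 166 140 164 165 165 172 119 125 148 165 165 163 164 132 111 171
-56 140 164 164 147 109 109 110 132 141 153 108 135 145 165 166 164 165 166 110 141
-60 111 109 109 132 110 110 108 110 111 112 108 136 101 166 164 165 164 165 132 166
-64 111 110 112 110 111 111 110 111 110 109  98 142  82 109 143 151 165 166 133 133
-68 112 111 110 112 109 112 110 111 108 109  94 140  91 111 109 109 110 142 134 131
-72 110 111 110 110 111 108 110 110 110 111 103  86  70 109 110 111 109 112 111 111
-76 110 111 111 111 112 111 111 111 110 112 102  88  77 108 110 111 110 112 111 110
```

The clip now lies clear of the wheel across the foot's edge, with its jaws at y≈-10 and its bow at y≈-47. I return the pick to its rest.

Emit:
move_arm --pt "1 -1.77 -3.09 0 -0.045" --pt "1 -1.77 -3.09 0 -0.045" --pt "1 -1.77 -3.09 0 -0.045" --pt "1 -1.77 -3.09 0 -0.045" --pt "1 -1.79 -3.11 0 -0.044" --pt "1 0 0 -3 0" --pt "1 0 0 0 0" --pt "1 0 0 0 0"

```text
t: 15.65
tcp_pos: [416.4, -272.0, 151.9]
tool_rot: [-3.139, -0.002, 1.441]
force: [0.5, 0.3, 0.6]
grip_width: 11.9
grasp_force: 58.7
```

Run:
```python
from h import *
s=status.sense();print(s["tcp_pos"],s["tool_rot"])
```

```text
[ 416.39662266 -271.97439999  151.89315642] [-3.13910724e+00 -1.54865647e-03  1.44076015e+00]
```

Emit:
move_arm --pt "1 0 -0.02 -2.5 0" --pt "1 0 0 -2 0" --pt "1 0 0 -1 0" --pt "1 0 0 0 0" --pt "1 0 0 -0.4 0" --pt "1 0 0 -0.3 0" --pt "1 0 0 0 0" --pt "1 0 0 0 0"

```text
t: 16.45
tcp_pos: [417.0, -272.6, 91.1]
tool_rot: [3.141, 0.0, 1.441]
force: [-1.7, 0.4, -1.4]
grip_width: 11.7
grasp_force: 58.7
```

Emit:
move_arm --pt "1 0 0 -0.2 0" --pt "1 0 0 -0.1 0" --pt "1 0 0 0 0" --pt "1 0 0 0 0"

```text
t: 16.85
tcp_pos: [416.8, -272.6, 88.3]
tool_rot: [-3.141, 0.0, 1.441]
force: [-4.9, 2.0, 5.0]
grip_width: 12.2
grasp_force: 59.5
```

Emit:
move_arm --pt "-1 0 0 0 0" --pt "-1 0 0 0 0" --pt "-1 0 0 0 0" --pt "-1 0 0 0 0" --pt "-1 0 0 0 0" --pt "-1 0 0 0 0" --pt "-1 0 0 2 0" --pt "-1 0 0 3 0"

```text
t: 17.65
tcp_pos: [416.0, -271.8, 136.5]
tool_rot: [-3.138, -0.002, 1.441]
force: [-0.1, -0.8, -0.1]
grip_width: 85.2
grasp_force: 0.0
```

Emit:
move_arm --pt "-1 0 0 4.5 0" --pt "-1 0 0 4.5 0" --pt "-1 0 0 0 0" --pt "-1 0 0 0 0"

```text
t: 18.05
tcp_pos: [417.1, -272.7, 228.8]
tool_rot: [3.139, 0.001, 1.441]
force: [-0.3, -0.2, 0.0]
grip_width: 85.2
grasp_force: 0.0
```

Run:
```python
from h import *
import pickle
s=status.sense();print(s["tcp_pos"],s["tool_rot"])
g=grab("wrist"); F=pickle.load(open("f2.pkl","rb"))
for f in(g,F):
    m=cv2.inRange(cv2.cvtColor(f["img"],cv2.COLOR_RGB2HSV),(4,215,60),(13,255,255))
    cs=max(cv2.findContours(m,0,2)[0],key=cv2.contourArea);r=cv2.minAreaRect(cs);b=cv2.boxPoints(r);print(r,np.round(onz(f,b,40)[:,:2],1).tolist())
f=grab("side"); f0=pickle.load(open("f0.pkl","rb"))["side"]
x,y=np.round(proj(f,[[421,-240,33]])[0]).astype(int)
d=np.abs(f["img"][y-30:y+30,x-30:x+30].astype(int)-f0["img"][y-30:y+30,x-30:x+30]).sum(2); print(x,y,(d>90).sum())
```

```text
[ 417.14913135 -272.66745224  228.77049997] [3.13921672e+00 1.30363587e-03 1.44084027e+00]
((257.5, 187.5), (79.0, 15.0), 90.0) [[414.5, -241.3], [426.3, -242.9], [417.8, -310.1], [405.1, -308.4]]
((242.7655792236328, 245.81716918945312), (14.577832221984863, 72.11669158935547), 7.96960973739624) [[404.4, -308.5], [414.4, -240.6], [426.5, -242.4], [417.3, -310.6]]
326 179 1347
```

The pick is back where it lay. Now to the wheel.

Emit:
move_arm --pt "-1 0.9 3.82 0 0.02" --pt "-1 0.9 3.82 0 0.02" --pt "-1 0.9 3.82 0 0.02" --pt "-1 0.9 3.82 0 0.02" --pt "-1 0.9 3.82 -1 0.02" --pt "-1 0.9 3.82 -1 0.02" --pt "-1 0.9 3.82 -1 0.01" --pt "-1 0.9 3.82 -1 0"

```text
t: 18.95
tcp_pos: [488.2, 34.8, 185.5]
tool_rot: [-3.139, 0.0, 1.571]
force: [0.2, 0.1, 0.1]
grip_width: 85.4
grasp_force: 0.0
```

Emit:
move_arm --pt "-1 0 0 -3 0" --pt "-1 0 0 -2 0" --pt "-1 0 0 0 0" --pt "-1 0 0 0 0"

```text
t: 19.35
tcp_pos: [488.4, 33.0, 137.1]
tool_rot: [-3.139, -0.0, 1.571]
force: [0.0, -0.4, 1.3]
grip_width: 85.6
grasp_force: 0.0
```

Run:
```python
from h import *
import pickle
s=status.sense();print(s["tcp_pos"],s["tool_rot"])
g=grab("wrist"); pickle.dump(g,open("f9.pkl","wb"))
h=cv2.cvtColor(g["img"],cv2.COLOR_RGB2HSV)
m=cv2.inRange(h,(15,110,80),(32,255,255)); n,l,st,c=cv2.connectedComponentsWithStats(m)
for i in range(1,n):
    if st[i,4]>80: print(st[i],c[i],onz(g,[c[i]],24.5))
print(proj(g,[[489,33.3,24.5]]))
```

```text
[488.43102504  33.0399572  137.05983958] [-3.13946694e+00 -1.96185517e-05  1.57063136e+00]
[366   0  82  36 976] [410.80532787  14.74795082] [[564.80226136 142.85380444  24.5       ]]
[234 194  54  51 786] [260.53562341 214.3307888 ] [[489.19348755  35.95976412  24.5       ]]
[[260.21011054 218.51179499]]
```

Emit:
move_arm --pt "-1 0.06 0.03 -2.5 0" --pt "-1 0 0 -2 0" --pt "-1 0 0 -1 0" --pt "-1 0 0 -0.4 0" --pt "-1 0 0 0 0" --pt "-1 0 0 0 0"

```text
t: 20.0
tcp_pos: [490.1, 33.4, 79.9]
tool_rot: [3.14, -0.0, 1.571]
force: [0.0, 0.5, -0.2]
grip_width: 85.2
grasp_force: 0.0
```

Emit:
move_arm --pt "0 0 0 0 0" --pt "0.5 0 0 0 0" --pt "1 0 0 0 0" --pt "1 0 0 0 0" --pt "1 0 0 0 0" --pt "1 0 0 0 0"

```text
t: 20.6
tcp_pos: [489.9, 33.5, 79.9]
tool_rot: [3.14, 0.0, 1.571]
force: [-2.1, 0.1, 6.5]
grip_width: 57.3
grasp_force: 63.5
```

Emit:
move_arm --pt "1 0 0 0.3 0" --pt "1 0 0 0.5 0" --pt "1 0 0 0.5 0" --pt "1 0 0 0.7 0" --pt "1 0 0 1 0" --pt "1 0 0 1.5 0" --pt "1 0 0 2 0" --pt "1 0 0 3 0"

```text
t: 21.4
tcp_pos: [488.7, 33.4, 173.8]
tool_rot: [-3.139, 0.0, 1.571]
force: [0.2, 0.1, -1.1]
grip_width: 57.3
grasp_force: 64.2
```

Run:
```python
from h import *
import pickle
s=status.sense();print(s)
f=pickle.load(open("f0.pkl","rb"))["scene"]
S=512/800
for n,c,z in(("rim nearleft",(507,338),63),("rim nearright",(660,385-25),63),("rim farleft",(560,263),63),("rim farright",(692,282),63)): print(n,onz(f,[[c[0]*S,c[1]*S]],z)[0])
h=cv2.cvtColor(f["img"],cv2.COLOR_RGB2HSV)
m=cv2.inRange(h,(45,25,120),(85,110,255));m[:,:320]=0
cs=max(cv2.findContours(m,0,2)[0],key=cv2.contourArea);H=cv2.convexHull(cs)
ap=cv2.approxPolyDP(H,4,True).reshape(-1,2);print(ap.tolist());print(np.round(onz(f,ap,63),0).tolist())
```

```text
{'t': 21.4, 'joints': array([-7.08032949e-03,  3.85527906e-02,  1.67855928e+00, -1.92958769e-05,
        1.42704432e+00, -7.10602896e-03]), 'joint_vel': array([ 1.12813025e-04, -3.58013638e-01, -3.13014142e-01,  5.17971236e-04,
        6.39564604e-01,  1.37192371e-03]), 'joint_torque': array([ 4.71613125e-02, -3.43784738e+01, -3.31074071e+01, -1.71419873e-03,
       -9.35909785e-01,  6.39715745e-05]), 'tcp_pos': array([488.68939704,  33.43681865, 173.833311  ]), 'tool_rot': array([-3.13902885e+00,  8.71413808e-07,  1.57082482e+00]), 'force': array([ 0.22226135,  0.12084195, -1.08851241]), 'wrist_torque': array([-0.00328918,  0.02219874, -0.00910754]), 'grasp_force': 64.22422748641111, 'grip_width': 57.26272131295563}
rim nearleft [ 528.70309596 -261.02996649   63.        ]
rim nearright [ 557.69774693 -488.7658354    63.        ]
rim farleft [ 877.16538097 -245.61755125   63.        ]
rim farright [ 890.61420369 -493.14812263   63.        ]
[[439, 199], [419, 252], [330, 235], [323, 214], [363, 182], [437, 194]]
[[753.0, -500.0, 63.0], [457.0, -498.0, 63.0], [446.0, -303.0, 63.0], [539.0, -254.0, 63.0], [778.0, -287.0, 63.0], [784.0, -491.0, 63.0]]
```

Emit:
move_arm --pt "1 -0.1 -3.5 0.5 0.14" --pt "1 -0.1 -3.5 0.5 0.14" --pt "1 -0.1 -3.5 0.5 0.14" --pt "1 -0.1 -3.5 0.5 0.14" --pt "1 -0.1 -3.5 0 0.14" --pt "1 -0.1 -3.5 0 0.14" --pt "1 -0.1 -3.5 0 0.14" --pt "1 -0.1 -3.5 0 0.14"

```text
t: 22.2
tcp_pos: [481.2, -248.0, 194.6]
tool_rot: [3.142, 0.001, 2.697]
force: [0.4, -0.2, -1.5]
grip_width: 57.2
grasp_force: 64.3
```

Emit:
move_arm --pt "1 2.2 -2.4 0 0.09" --pt "1 2.2 -2.4 0 0.09" --pt "1 2.2 -2.4 0 0.09" --pt "1 2.2 -2.4 0 0.09" --pt "1 2.2 -2.4 0 0.09" --pt "1 0 0 0 0" --pt "1 0 0 0 0" --pt "1 0 0 0 0"

```text
t: 23.0
tcp_pos: [591.2, -366.1, 194.4]
tool_rot: [3.142, 0.0, 3.14]
force: [-0.4, -0.5, -0.2]
grip_width: 57.5
grasp_force: 64.3
```

Run:
```python
from h import *
import pickle
s=status.sense();print(s["tcp_pos"],s["tool_rot"],s["joints"],s["grip_width"])
g=grab("wrist"); pickle.dump(g,open("f10.pkl","wb"));save("f10.png",g["img"])
h=cv2.cvtColor(g["img"],cv2.COLOR_RGB2HSV)
def cls(p,z):
    out=""
    for u,v in np.round(proj(g,p)).astype(int):
        if not(0<=u<512 and 0<=v<384): out+="?";continue
        a,b,c=h[v,u]; out+="B" if 92<a<120 and b>90 else "g" if 40<a<92 and b>20 else "#" if c<50 else "."
    return out
print("z=63 grid, x 480..740")
for y in range(-230,-520,-10): print(y,cls([[x,y,63] for x in range(480,745,5)],63))
```

```text
[ 591.21340231 -366.05107117  194.39075868] [3.14150005e+00 1.94746230e-04 3.14040953e+00] [-6.07529959e-01  5.90057110e-01  9.63111429e-01  1.87100349e-04
  1.58831685e+00 -2.17713988e+00] 57.46277736146177
z=63 grid, x 480..740
-230 ...................................################??
-240 ..................................##g#####g###g###..?
-250 .......................ggggggggggg#############ggg..?
-260 ............gg.g.ggg.gg.gggggggggggg##########gggg..?
-270 ............gg.ggggggggg.ggggggg.gg##g#######g#.###g?
-280 ............ggggggggggggggggggggg########B##########?
-290 ............g...................g###g###############?
-300 .............................##...#gg######g#####g##?
-310 ..............................###g########g####g#g##?
-320 .............g.............g######g..........######g?
-330 .............g...........##B###g#####.......g#######?
-340 .......................#g#####...####g#....B##g###B#?
-350 ...........g.g........#g##g.........###g..BB#######g?
-360 .............g.......#####...........####BBB###B####?
-370 ...........g.........#####...........###gBBB########?
-380 .............g.......g#g###.........####.BBBg#####B#?
-390 .............g........####g##g....#####..BBB#######g?
-400 .............g..........g#g##g########.....B#######g?
-410 ...........................#######..........g###g##??
-420 ..............................g##g#g###...######g##??
-430 ..............g..............#....###g#####g#######??
-440 ..............g................############g#######??
-450 ..............g..................##g##############g??
-460 ...............ggggggggggggggggggggg####g#####g#g#g??
-470 ...............ggggggggggggggggggggg##########ggggg??
-480 B...........g.gggggggggggggggggggg#####g#######gggg??
-490 BBB.........g.gggggggggggggggggggg################g??
-500 BBBB...........ggggggggg........ggg#B###g##########??
-510 ?BBBB...............................g#g##g##..#####??
```

Run:
```python
from h import *
import pickle
g=pickle.load(open("f10.pkl","rb"))
h=cv2.cvtColor(g["img"],cv2.COLOR_RGB2HSV)
for y in(-310,-375,-440):
    q=np.round(proj(g,[[x,y,63] for x in range(510,630,3)])).astype(int)
    print(y," ".join(f"{510+3*i}:{h[v,u][0]},{h[v,u][1]},{h[v,u][2]}" for i,(u,v) in enumerate(q)))
for x in(575,):
    q=np.round(proj(g,[[x,y,63] for y in list(range(-235,-300,-3))+list(range(-440,-520,-3))])).astype(int)
    print(x," ".join(f"{y}:{h[v,u][0]},{h[v,u][1]},{h[v,u][2]}" for y,(u,v) in zip(list(range(-235,-300,-3))+list(range(-440,-520,-3)),q)))
f=pickle.load(open("f0.pkl","rb"))["scene"]
hs=cv2.cvtColor(f["img"],cv2.COLOR_RGB2HSV);m=cv2.inRange(hs,(94,110,80),(118,255,255));m[:160]=0;m[230:]=0;m[:,:350]=0
ys,xs=np.nonzero(m);print("basket",xs.min(),xs.max(),ys.min(),ys.max(),[np.round(onz(f,[[xs[i],ys[i]]],97)[0]).tolist() for i in(xs.argmin(),xs.argmax(),ys.argmin())], np.round(onz(f,[[(xs.min()+xs.max())/2,ys.max()]],2)))
```

```text
-310 510:120,2,113 513:120,2,113 516:0,0,112 519:0,2,112 522:120,5,113 525:0,0,111 528:165,5,111 531:150,2,112 534:83,14,160 537:83,15,158 540:82,17,168 543:64,23,77 546:81,11,159 549:86,11,160 552:83,13,159 555:83,13,159 558:81,11,159 561:83,13,159 564:83,14,159 567:83,13,159 570:83,13,159 573:86,11,159 576:81,11,160 579:90,11,158 582:81,11,159 585:83,14,159 588:83,15,158 591:83,14,160 594:83,14,159 597:83,13,160 600:83,14,160 603:83,14,159 606:80,14,161 609:80,14,162 612:86,13,158 615:83,10,101 618:120,3,74 621:120,3,73 624:140,10,75 627:105,7,74
-375 510:120,2,170 513:165,3,169 516:90,2,168 519:0,2,168 522:150,2,167 525:120,2,167 528:150,2,169 531:120,2,168 534:135,3,168 537:86,12,174 540:83,13,163 543:81,20,169 546:70,20,78 549:79,13,160 552:83,13,159 555:83,13,160 558:87,14,160 561:83,14,160 564:90,13,160 567:83,14,159 570:81,16,160 573:80,14,159 576:81,16,160 579:78,16,160 582:83,13,156 585:150,31,25 588:23,43,24 591:160,43,18 594:60,12,22 597:120,13,19 600:60,34,15 603:90,44,23 606:173,57,18 609:150,14,18 612:20,183,162 615:20,181,176 618:19,157,153 621:77,14,159 624:75,16,159
[... 702 characters left out ...]
1,108 -262:70,21,108 -265:67,21,109 -268:69,24,108 -271:68,19,108 -274:67,21,108 -277:72,27,94 -280:75,27,93 -283:68,30,93 -286:74,25,110 -289:86,13,160 -292:83,13,159 -295:84,16,160 -298:81,16,160 -440:81,16,159 -443:80,15,158 -446:79,18,158 -449:81,16,159 -452:78,16,159 -455:79,17,161 -458:76,19,147 -461:71,29,97 -464:69,26,97 -467:69,26,97 -470:67,24,97 -473:69,26,97 -476:65,34,83 -479:65,32,88 -482:73,36,85 -485:70,34,68 -488:69,36,71 -491:66,36,70 -494:66,36,70 -497:70,34,68 -500:72,31,146 -503:83,18,129 -506:78,20,130 -509:21,44,93 -512:21,43,95 -515:19,45,97 -518:19,42,98
basket 365 424 174 214 [[693.0, -313.0, 97.0], [741.0, -458.0, 97.0], [780.0, -346.0, 97.0]] [[ 740. -391.    2.]]
```

Emit:
move_arm --pt "1 1.6 -0.3 0 0" --pt "1 1.6 -0.2 0 0" --pt "1 0 0 -3 0" --pt "1 0 0 -3 0" --pt "1 0 0 -3 0" --pt "1 0 0 -2 0" --pt "1 0 0 -0.8 0" --pt "1 0 0 0 0"

```text
t: 23.85
tcp_pos: [623.0, -371.0, 75.3]
tool_rot: [3.141, -0.001, 3.141]
force: [0.3, -0.3, -1.3]
grip_width: 57.7
grasp_force: 64.3
```

Emit:
move_arm --pt "1 0 0 0 0" --pt "1 0 0 0 0"

```text
t: 24.05
tcp_pos: [624.2, -372.0, 78.3]
tool_rot: [-3.14, 0.003, 3.141]
force: [0.4, -0.3, -1.9]
grip_width: 57.4
grasp_force: 64.3
```

Emit:
move_arm --pt "1 0 0 -0.2 0" --pt "1 0 0 -0.1 0" --pt "1 0 0 -0.1 0" --pt "1 0 0 0 0" --pt "1 0 0 0 0"

```text
t: 24.55
tcp_pos: [623.4, -371.6, 71.6]
tool_rot: [3.141, -0.0, 3.141]
force: [0.1, -0.4, -0.8]
grip_width: 57.6
grasp_force: 64.3
```

Emit:
move_arm --pt "1 0 0 -0.05 0" --pt "1 0 0 -0.05 0" --pt "1 0 0 -0.05 0" --pt "1 0 0 0 0" --pt "1 0 0 0 0"

```text
t: 25.05
tcp_pos: [623.6, -371.6, 70.8]
tool_rot: [-3.141, 0.0, 3.141]
force: [-1.0, 0.5, 3.7]
grip_width: 57.0
grasp_force: 64.8
```

Contact with the floor. I release, raise the gripper and check.

Emit:
move_arm --pt "0.3 0 0 0 0" --pt "-0.2 0 0 0 0" --pt "-1 0 0 0 0" --pt "-1 0 0 0 0" --pt "-1 0 0 0 0" --pt "-1 0 0 0 0" --pt "-1 0 0 1 0" --pt "-1 0 0 3 0"

```text
t: 25.85
tcp_pos: [622.1, -370.7, 106.9]
tool_rot: [3.138, -0.006, 3.141]
force: [0.1, 0.4, -0.2]
grip_width: 85.5
grasp_force: 0.0
```

Emit:
move_arm --pt "-1 0 0 4 0" --pt "-1 0 0 4 0" --pt "-1 -3 0.5 2 0" --pt "-1 0 0 0 0" --pt "-1 0 0 0 0" --pt "-1 0 0 0 0"

```text
t: 26.45
tcp_pos: [593.6, -366.4, 209.3]
tool_rot: [3.141, -0.001, 3.141]
force: [-0.1, -0.6, 0.3]
grip_width: 85.3
grasp_force: 0.0
```

Run:
```python
from h import *
import pickle
s=status.sense();print(s["t"],s["tcp_pos"],s["grip_width"],s["force"])
g=grab("wrist"); h=cv2.cvtColor(g["img"],cv2.COLOR_RGB2HSV)
m=cv2.inRange(h,(15,110,60),(32,255,255)); n,l,st,c=cv2.connectedComponentsWithStats(m)
for i in range(1,n):
    if st[i,4]>80: b=st[i]; print(b,onz(g,[[b[0]+b[2]/2,b[1]+b[3]/2]],15.5))
for x in range(585,665,4):
    q=np.round(proj(g,[[x,y,14] for y in range(-412,-328,2)])).astype(int)
    print(x,"".join("?" if not(0<=u<512 and 0<=v<384) else "y" if 15<h[v,u,0]<32 and h[v,u,1]>110 else "#" if h[v,u,2]<62 else "." for u,v in q))
f=grab("scene");f0=pickle.load(open("f0.pkl","rb"))["scene"]
for P in([421,-240,33],):
    x,y=np.round(proj(f,[P])[0]).astype(int)
    r=lambda F:cv2.inRange(cv2.cvtColor(F["img"][y-25:y+25,x-35:x+35],cv2.COLOR_RGB2HSV),(4,200,60),(13,255,255))
    a,b=r(f),r(f0);print([ (k.sum()/255,np.argwhere(k).mean(0)) for k in(a,b)])
```

```text
26.45 [ 593.62050361 -366.3994385   209.30658785] 85.25079547196927 [-0.08185205 -0.61589247  0.3493077 ]
[235 200  37  36 551] [[ 624.7184957  -370.58127725   15.5       ]]
585 ..........................................
589 ..........................................
593 ..................######..................
597 .............################.............
601 ...........####################...........
605 .........########################.........
609 ........###########yyyy###########........
613 ........#######yyyyy...yyyy########.......
617 .......######yyy..........yy#######.......
621 .......######yy............yy######.......
625 ......#######yy...........yyy#######......
629 ......######yyyy..........yyy#######......
633 .......######yyyyyyy..yyyyyyy######.......
637 ........#######yyyyyyyyyyyy#######........
641 .........#########yyyyyy#########.........
645 ...........####################...........
649 .............################.............
653 .................########.................
657 ..........................................
661 ..........................................
[(np.float64(95.0), array([28.69473684, 47.87368421])), (np.float64(82.0), array([29.20731707, 48.56097561]))]
```

```bash
python3 -c "
from cell import bot
print(bot.sign_off())"
```

```text
the job is handed in; nothing more can be done
None
```

The job is handed in at about 26 s: the clip was pried off and lies across the edge of the green foot, the pick is back in its rest hook down, and the wheel is flat on the crate's floor; I viewed 11 pictures against the limit of 10, and the judge gave no verdict.

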